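# Let walnuts into the bowl and hold the sprung slide at its mark

### The arm

A 6-joint arm with a two-finger parallel gripper is mounted at the origin on the work surface. World frame = base frame: x ahead of the robot, y to its left, z up, the work surface at z = 0. Lengths are in m, angles in rad, forces in N, time in s.
With the tool pointing down it reaches from about 0.35 to 0.975 m from the base axis. Payload 4.9 kg.
Tool frame: the origin (TCP) lies at the very end of the fingers, on their centre line; the grasp point (between the pads) lies 19 mm behind it (bot.pinch_z is the distance from the TCP to the grasp point, in m); z points along the fingers, y is the direction in which the jaws open and shut (so a half turn about z gives the same grasp; the last joint's range is limited). The gripper opens to 85 mm and grips with 20 to 120 N. Pads are 22 mm wide; open, the fingers measure 114 mm over their backs; the gripper's body (76 mm by 85 mm) begins 54 mm behind the grasp point. The pads swing forward as they close: fully open they stand 13 mm farther back than shut.
Start: joints at [-1.332, 0.053, 1.613, -0, 1.476, -0.119], TCP at [0.219, -0.585, 0.231] pointing down, gripper open.
Joint ranges: [-3.01, 3.01], [-1.01, 2.22], [0.06, 2.58], [-1.02, 4.17], [0.09, 2.62], [-3.14, 3.14]. Speed limits (rad/s): [2.57, 2.57, 3.14, 3.14, 3.14, 3.14].

### API

Orientations are given as a unit quaternion [x, y, z, w].
In Python, from cell import get_state, optics, sign_off, bot gives the robot as it stands.
- The arm moves only by the shell command python3 -m crank 'ROWS'. ROWS is JSON, a list of rows, each an object with "hand": the finger opening in mm, from 0 to 85.4; "translation": the shift along the tool's x, y, z scaled (see below), a list of three; "yaw": the turn about the tool's z scaled (see below). A call has 1 to 10 rows; each row is the pose to reach, as a shift and turn from the pose measured when the call began, along the tool's axes at that moment, turning the shorter way round; what a row does not reach only later rows make up. The controller multiplies each number of a shift by 25 cm and each number of a turn by 360 degrees. A row lasts 1/10 s, in which the tool goes at most 50 mm and 8.59 degrees, less where a joint would pass 70% of its speed; a pose out of reach is approached as far as the arm can. A call with a number of a shift or a turn outside -1 to 1 is refused whole. A call with a gripper value outside its range is refused whole. The fingers move at their own pace and stop on an object; the grip force is fixed at half the most. Time passes only in rows, so rows that repeat a pose let the fingers close. It gives the time, the measured TCP pose, the force and the opening at its end, in the units of the state.
- get_state(): the state, without advancing time (a new reading comes with each control period).
- optics.grab_frame(name): name is "side" or "top" or "wrist"; returns a dict with "img" (384x512x3 uint8, red, green, blue), "camera_matrix" (3x3 intrinsics, pixels), "camera_from_world" (4x4, takes a point from world to camera coordinates); the wrist camera has in their place "mount" (4x4, takes a point from camera to tool coordinates, whose origin is the TCP and whose axes are the flange's). Camera axes: x right, y up, looking along -z (the intrinsics and any distortion apply to the point x, -y, -z); pixel columns grow to the right and rows downward; lengths in m; the calibration is good to about 2 mm. The wrist camera is an equidistant fisheye: a pixel r from the principal point sees the ray r / f radians off the axis. A picture is of the moment at which its call begins: read the wrist's pose just before it. There is no depth.
- sign_off(): hands the job in, once; it reports no verdict.
The state is a dict: "time_s": time; "joint_pos": joint angles; "joint_velocities": joint speeds; "tau": joint torques, N m; "tcp_pos": TCP position; "tool_rot": TCP orientation; "ft_force": force on the tool from outside, world axes, zero at the start; "wrist_torque": the same for the moment, N m; "width": finger opening in m.
Only numpy, scipy, OpenCV 4.12 (cv2) and the standard library are available. Lean on these libraries where they do the work, as an engineer would, in place of code of your own. Each camera call takes 0.05 s, during which the arm holds its last target.

### The job

Stand the brown bowl with the stick handle on the shelf centred under the spout of the nut dispenser and let go of it; only then pull the dispenser's spring-return slide out until its pointer is level with the middle of the clothes-peg, so that the three walnuts of the far lane roll into the bowl while the two in the near lane stay back. Finish while still gripping the slide by its handle and holding it at the mark; leave the bowl there, and do not disturb the jars, the lifter, the mug or the spoon.

Things in the scene. Friction and masses are not known exactly. Their poses are not given: they have to be found in the camera images.
- dispenser: Plywood nut dispenser fixed to the shelf, 140 x 230 mm, 151 mm high at its rear. Origin on the shelf surface under the middle of its gate. Two open-topped lanes, each 36 mm wide, slope down along its +y; seen along its x they lie side by side: far lane at x +4..+40 mm (away from the robot), near lane at x -40..-4 mm. A steel gate plate closes the lower ends of both lanes at y 0..4 mm. It may be turned up to 0.2 rad; at yaw 0 its axes are the world's.
- spout (a point): Centre of the lower opening of the steel spout (a bottomless box 45 x 54 mm, sheet walls, from 80 to 125 mm above the shelf) at the end of the far lane: dispenser frame (22, 28, 80) mm. The space below it is open to the shelf, down from 79 mm under the lanes, back to dispenser y = -75 mm.
- slide (a joint): How far the gate slide is pulled out, m: 0 shut (where its spring returns it), grows as it is pulled along the dispenser's -x (towards the robot), stop at 0.085. The spring pulls back with about 2.4 N when shut plus 0.08 N per mm. The far lane is fully open from 0.036; the near lane begins to open at about 0.044 and lets nuts through from about 0.07.
- slide_grip (a point): Grip point, at z 128 mm, in the slide's black upright handle, a block 14 mm along the dispenser's x, 50 mm along its y, 60 mm high (z 88 to 148 mm). Free space of 77 mm between it and the lanes' side wall when shut, except for a steel strap 4 mm thick (y) and 12 mm high (z 85 to 97 mm) at its middle that joins it to the gate. Moves with the slide.
- pointer (a point): Tip of the small dark steel pointer on top of the gate, 142 mm above the shelf. Moves with the slide.
- peg: Wooden clothes-peg, 9 mm wide, 72 mm long, lying on the lath across the dispenser's top: it is the mark. Origin at the underside of its nose, mid-width (dispenser y -10 mm, z 136 mm); same axes as the dispenser. The pointer is at the mark when its x in this frame is 0; with the slide shut it is 42 to 58 mm. The peg's place along x differs from time to time.
- bowl: Brown ceramic bowl, rim diameter 124 mm, 55 mm high, wall 5 mm, about 0.3 kg, with a straight stick handle along its +y. Origin at the centre of its underside.
- bowl_grip (a point): Middle of the bowl's stick handle, 112 mm from the bowl's axis and 42 mm above its underside. The handle runs from the rim to 137 mm from the axis, 18 mm wide (bowl x), 16 mm high (z 34 to 50 mm).
- jar_big: Empty glass jar, 150 mm wide, 235 mm high. Bystander. Origin at the underside.
- jar_litre: Empty glass jar, 100 mm wide, 165 mm high. Bystander. Origin at the underside.
- jar_half: Empty glass jar, 86 mm wide, 120 mm high. Bystander. Origin at the underside.
- jar_small: Empty glass jar, 66 mm wide, 90 mm high. Bystander. Origin at the underside.
- lifter: Stainless jar lifter (tongs) lying flat, 200 mm long, 15 mm high. Bystander.
- mug: White mug, 76 mm wide, 85 mm high. Bystander. Origin at the underside.
- spoon: Wooden spoon lying flat. Bystander.
- nut0_center (a point): Centre of walnut 1 of 3 in the far lane, a 32 mm ball, 12 g.
- nut1_center (a point): Centre of walnut 2 of 3 in the far lane, a 32 mm ball, 12 g.
- nut2_center (a point): Centre of walnut 3 of 3 in the far lane, a 32 mm ball, 12 g.
- backnut0_center (a point): Centre of walnut 1 of 2 in the near lane, a 32 mm ball, 12 g; it is to stay there.
- backnut1_center (a point): Centre of walnut 2 of 2 in the near lane, a 32 mm ball, 12 g; it is to stay there.

How it is judged:
By the outcome, as a careful person would: the job done as asked, in the order asked, and still so for the second after the job is handed in, while the arm keeps its last pose, push and grip.
It also fails if it takes over 48 s, if anything falls off the work surface, if the arm or the gripper's body presses on something with over 40 N, if the wrist force passes 120 N, or if a joint passes its speed limit or range.

## Working session

There is one attempt and no reset: what is moved stays moved. The work goes in short steps, Python scripts to look and compute and a shell command to move; the robot and the scene stay as the last step left them, time stands still between calls to the robot, and variables do not carry over. Pictures are saved under pics/ and viewed, and the job is handed in when it is done.

```bash
ls; mkdir -p pics; python3 - <<'E'
from cell import get_state, optics, bot
import cv2,numpy as np
print(get_state()); print(bot, bot.pinch_z)
for n in ["side","top","wrist"]:
    f=optics.grab_frame(n)
    cv2.imwrite(f"pics/a_{n}.png",f["img"][:,:,::-1])
    print(n,{k:np.round(v,4).tolist() for k,v in f.items() if k!="img"})
E
```

```text
pics
{'time_s': 0.0, 'joint_pos': array([-1.33201523e+00,  5.33436102e-02,  1.61430625e+00,  2.13889810e-05,
        1.47598928e+00, -1.19015534e-01]), 'joint_velocities': array([ 0.0012935 , -0.00016532, -0.00075989, -0.00106465,  0.00031386,
        0.00132398]), 'tau': array([-4.12561149e-04, -3.93679440e+01, -3.70180678e+01, -1.00009011e-04,
        6.90198125e-03,  1.03776367e-05]), 'tcp_pos': array([ 0.21873017, -0.58480923,  0.23006391]), 'tool_rot': array([ 9.84039997e-01,  1.77944478e-01, -5.06116494e-05, -1.02204548e-03]), 'ft_force': array([0.29511837, 0.17534097, 0.11834585]), 'wrist_torque': array([-0.0156673 , -0.02899595, -0.00459039]), 'width': 0.08541573275172842}
<Robot object at 0x7ff6b4807a10> 0.0187
side {'camera_matrix': [[396.4032, 0.0, 252.6831], [0.0, 396.4032, 193.4539], [0.0, 0.0, 1.0]], 'camera_from_world': [[0.967, -0.2547, -0.0034, -0.482], [0.1724, 0.6447, 0.7447, -0.1949], [-0.1875, -0.7207, 0.6674, -1.4177], [0.0, 0.0, 0.0, 1.0]]}
top {'camera_matrix': [[368.6394, 0.0, 257.5855], [0.0, 368.6394, 194.6924], [0.0, 0.0, 1.0]], 'camera_from_world': [[-0.0079, -0.9998, -0.0175, 0.0304], [0.9959, -0.0095, 0.0904, -0.5224], [-0.0905, -0.0167, 0.9958, -1.157], [0.0, 0.0, 0.0, 1.0]]}
wrist {'camera_matrix': [[297.3186, 0.0, 253.3659], [0.0, 297.3186, 186.3362], [0.0, 0.0, 1.0]], 'mount': [[0.0005, 0.9618, 0.2739, 0.0687], [1.0, -0.0007, 0.0004, 0.0007], [0.0006, 0.2739, -0.9618, -0.1415], [0.0, 0.0, 0.0, 1.0]]}
```

View pics/a_side.png

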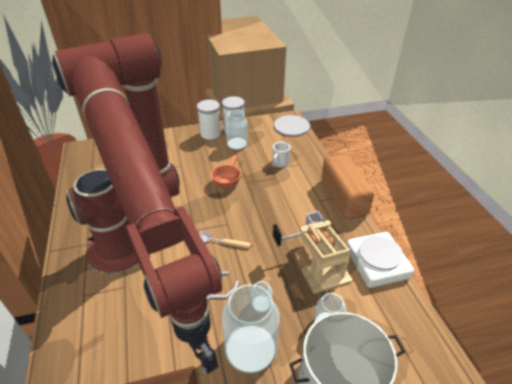

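View pics/a_top.png

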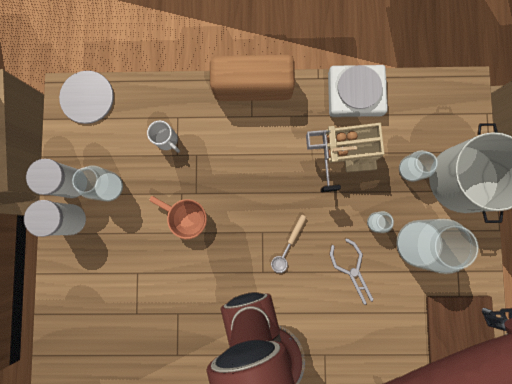

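View pics/a_wrist.png

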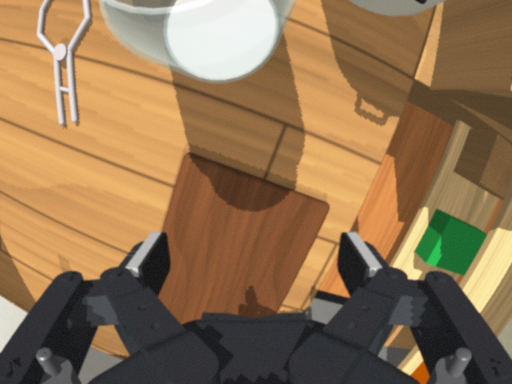

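The top view shows the dispenser near px (345,145), its handle at (330,189), and the bowl at (187,219) with its handle going up-left to (155,201). The spoon is at (290,245) and the jars are on the right. I'll zoom in next.

```bash
cat > h.py <<'E'
import numpy as np, cv2
from cell import get_state, optics, bot
from scipy.spatial.transform import Rotation as R
def proj(f,P):
    P=np.atleast_2d(P); c=(f["camera_from_world"]@np.c_[P,np.ones(len(P))].T).T[:,:3]
    K=f["camera_matrix"]; 
    return np.c_[K[0,0]*c[:,0]/-c[:,2]+K[0,2], K[1,1]*-c[:,1]/-c[:,2]+K[1,2]]
def ray(f,u,v):
    K=f["camera_matrix"];T=f["camera_from_world"]
    d=np.array([(u-K[0,2])/K[0,0],-(v-K[1,2])/K[1,1],-1.]); Rm=T[:3,:3]
    return -Rm.T@T[:3,3], Rm.T@d
def atz(f,u,v,z):
    o,d=ray(f,u,v); return o+d*(z-o[2])/d[2]
def crop(f,x0,y0,x1,y1,s,name):
    im=cv2.resize(f["img"][y0:y1,x0:x1,::-1],None,fx=s,fy=s,interpolation=cv2.INTER_CUBIC)
    for x in range((x0+9)//10*10,x1,10): cv2.putText(im,str(x),((x-x0)*s,9),0,.3,(0,0,255),1);cv2.line(im,((x-x0)*s,10),((x-x0)*s,16),(0,0,255),1)
    for y in range((y0+9)//10*10,y1,10): cv2.putText(im,str(y),(0,(y-y0)*s+4),0,.3,(0,0,255),1)
    cv2.imwrite("pics/"+name,im)
E
python3 - <<'E'
from h import *
import pickle
t=optics.grab_frame("top"); s=optics.grab_frame("side")
pickle.dump((t,s),open("f0.pkl","wb"))
crop(t,295,110,395,205,6,"b_top_d.png"); crop(t,140,185,220,250,7,"b_top_b.png"); crop(s,260,200,360,300,6,"b_side_d.png")
E
```

```text
(no output)
```

View pics/b_top_d.png

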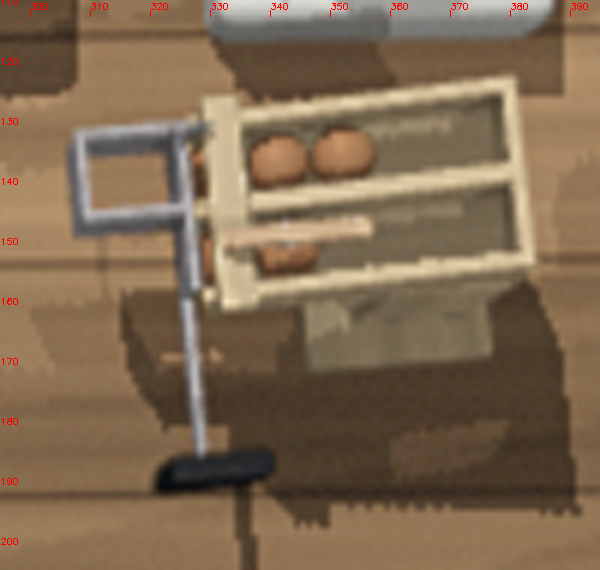

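View pics/b_top_b.png

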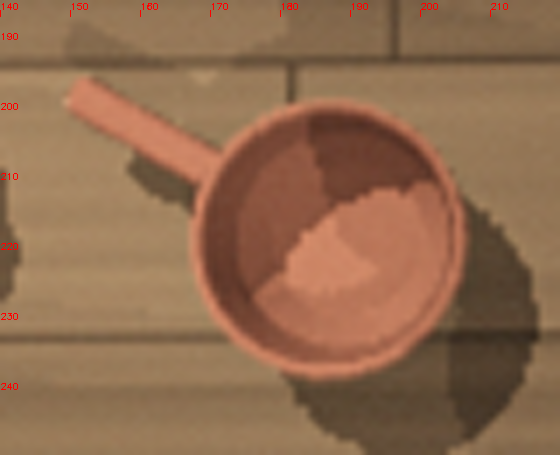

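View pics/b_side_d.png

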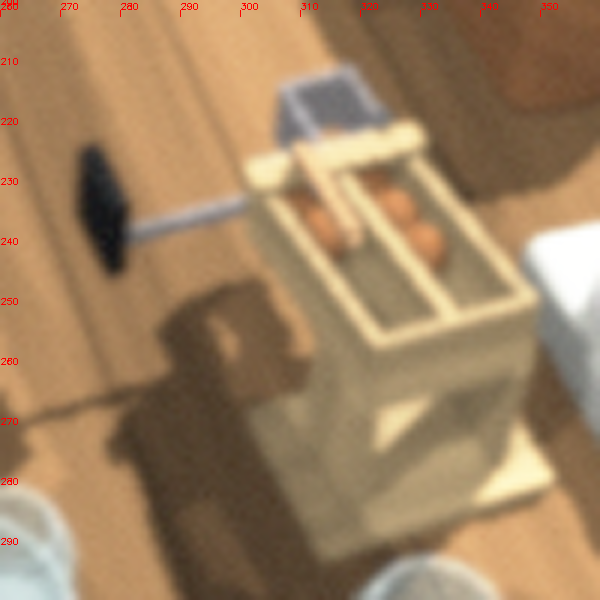

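```bash
python3 - <<'E'
from h import *
import pickle
t,s=pickle.load(open("f0.pkl","rb"))
from scipy.optimize import least_squares
# bowl rim: segment ellipse extremes top view l167.5 r206.5 t199.5 b239
hsv=cv2.cvtColor(t["img"],cv2.COLOR_RGB2HSV); sub=hsv[185:250,140:220]
m=((sub[...,1]>120)&((sub[...,0]<10)|(sub[...,0]>175))).astype(np.uint8)
print(m.sum())
ys,xs=np.nonzero(m); print(xs.min()+140,xs.max()+140,ys.min()+185,ys.max()+185)
cv2.imwrite("pics/m.png",cv2.resize(m*255,None,fx=6,fy=6))
c=np.mean([atz(t,167.3,219,.055),atz(t,206.7,219,.055)],0),np.mean([atz(t,187,199.3,.055),atz(t,187,239,.055)],0)
print(c, atz(t,167.3,219,.055)-atz(t,206.7,219,.055),atz(t,187,199.3,.055)-atz(t,187,239,.055))
for p in [(151,197.5),(160.5,204),(170,209)]: print(atz(t,*p,.05))
print("spout",[atz(t,*p,.125).round(4) for p in [(307,131),(307.3,148.7),(328,130)]])
print("rear",[atz(t,*p,.151).round(4) for p in [(380.7,123),(383.7,153.5)]])
print("handle",[atz(t,*p,.148).round(4) for p in [(322,188),(340,185)]])
print("peg",[atz(t,*p,.14).round(4) for p in [(331,150),(357,147.5)]])
E
```

```text
1269
150 206 197 238
(array([0.44598654, 0.24557078, 0.055     ]), array([0.44582068, 0.24551156, 0.055     ])) [0.00102505 0.12298495 0.        ] [0.12326934 0.00116629 0.        ]
[0.5145904  0.36085514 0.05      ]
[0.49382747 0.33049593 0.05      ]
[0.47785325 0.30032569 0.05      ]
spout [array([ 0.7019, -0.124 ,  0.125 ]), array([ 0.6485, -0.1238,  0.125 ]), array([ 0.7041, -0.1862,  0.125 ])]
rear [array([ 0.7158, -0.3339,  0.151 ]), array([ 0.6263, -0.3391,  0.151 ])]
handle [array([ 0.5288, -0.1607,  0.148 ]), array([ 0.537 , -0.2123,  0.148 ])]
peg [array([ 0.6406, -0.1907,  0.14  ]), array([ 0.6471, -0.2662,  0.14  ])]
```

```bash
cat >> h.py <<'E'
def A_of(s=None):
    s=s or get_state(); m=R.from_quat(s["tool_rot"]).as_matrix(); return np.degrees(np.arctan2(m[1,0],m[0,0]))
def plan(target,Adeg=None):
    s=get_state(); m=R.from_quat(s["tool_rot"]).as_matrix()
    d=m.T@(np.array(target)-s["tcp_pos"]); a=A_of(s)
    y=0 if Adeg is None else -((Adeg-a+180)%360-180)/360
    return (d/.25).round(4).tolist(), round(y,4)
def st():
    s=get_state(); print(round(s["time_s"],2),s["tcp_pos"].round(4),"A",A_of(s).round(2),"w",round(s["width"]*1000,1),"F",s["ft_force"].round(1),"j",s["joint_pos"].round(2)); return s
E
python3 - <<'E'
from h import *
st(); print(plan([.219,-.585,.33])); print(plan([.45,-.1,.33],40)); print(plan([.503,.342,.2],59.2))
E
```

```text
0.25 [ 0.2188 -0.5851  0.2307] A 20.5 w 85.7 F [-0.4  0.2 -0.2] j [-1.33  0.05  1.61 -0.    1.48 -0.12]
([0.0009, -0.0006, -0.3973], 0)
([1.5458, -1.4941, -0.3955], np.float64(-0.0542))
([2.3636, -3.0753, 0.1262], np.float64(-0.1075))
```

```bash
python3 -m crank '[{"hand":85,"translation":[0,0,-0.4],"yaw":0},{"hand":85,"translation":[0,0,-0.4],"yaw":0},{"hand":85,"translation":[1,-0.97,-0.4],"yaw":-0.054},{"hand":85,"translation":[1,-0.97,-0.4],"yaw":-0.054},{"hand":85,"translation":[1,-0.97,-0.4],"yaw":-0.054},{"hand":85,"translation":[1,-0.97,-0.4],"yaw":-0.054},{"hand":85,"translation":[1,-0.97,-0.4],"yaw":-0.054},{"hand":85,"translation":[1,-0.97,-0.4],"yaw":-0.054},{"hand":85,"translation":[1,-0.97,-0.4],"yaw":-0.054},{"hand":85,"translation":[1,-0.97,-0.4],"yaw":-0.054}]'; python3 - <<'E'
from h import *
st(); print(plan([.45,-.1,.33],40)); print(plan([.503,.342,.15],59.2))
E
```

```text
time_s: 1.25
tcp_pos: [0.3699, -0.2663, 0.3315]
tool_rot: [0.939, 0.345, 0.001, -0.0]
ft_force: [-0.1, 0.1, 0.3]
width: 0.0849
1.25 [ 0.3699 -0.2663  0.3315] A 40.36 w 84.9 F [-0.1  0.1  0.3] j [-0.79 -0.4   1.85  0.    1.7   0.08]
([0.6749, -0.2993, 0.0073], np.float64(0.001))
([1.9799, -1.5092, 0.73], np.float64(-0.0523))
```

```bash
python3 -m crank '[{"hand":85,"translation":[1,-0.76,0],"yaw":-0.05},{"hand":85,"translation":[1,-0.76,0],"yaw":-0.05},{"hand":85,"translation":[1,-0.76,0],"yaw":-0.05},{"hand":85,"translation":[1,-0.76,0],"yaw":-0.05},{"hand":85,"translation":[1,-0.76,0],"yaw":-0.05},{"hand":85,"translation":[1,-0.76,0],"yaw":-0.05},{"hand":85,"translation":[1,-0.76,0],"yaw":-0.05}]'; python3 - <<'E'
from h import *
st(); print(plan([.503,.342,.2],59.2))
E
```

```text
time_s: 1.95
tcp_pos: [0.4375, 0.0435, 0.332]
tool_rot: [0.872, 0.489, 0.001, -0.0]
ft_force: [-0.1, -0.3, -0.3]
width: 0.0854
1.95 [0.4375 0.0435 0.332 ] A 58.59 w 85.4 F [-0.1 -0.3 -0.3] j [-0.07 -0.45  1.88  0.    1.71  0.48]
([1.1542, -0.3989, 0.5311], np.float64(-0.0017))
```

```bash
python3 -m crank '[{"hand":85,"translation":[1,-0.35,0.4],"yaw":-0.002},{"hand":85,"translation":[1,-0.35,0.4],"yaw":-0.002},{"hand":85,"translation":[1,-0.35,0.4],"yaw":-0.002},{"hand":85,"translation":[1,-0.35,0.4],"yaw":-0.002},{"hand":85,"translation":[1,-0.35,0.4],"yaw":-0.002},{"hand":85,"translation":[1,-0.35,0.4],"yaw":-0.002},{"hand":85,"translation":[1,-0.35,0.4],"yaw":-0.002},{"hand":85,"translation":[1,-0.35,0.4],"yaw":-0.002}]'; python3 - <<'E'
from h import *
st(); print(plan([.503,.342,.08],59.2))
f=optics.grab_frame("wrist"); cv2.imwrite("pics/c_w.png",f["img"][:,:,::-1])
E
```

```text
time_s: 2.75
tcp_pos: [0.4933, 0.3025, 0.2318]
tool_rot: [0.869, 0.495, 0.0, -0.0]
ft_force: [0.6, -0.2, 0.3]
width: 0.0851
2.75 [0.4933 0.3025 0.2318] A 59.36 w 85.1 F [ 0.6 -0.2  0.3] j [ 0.42 -0.06  1.72  0.    1.48  0.96]
([0.1552, -0.0469, 0.6073], np.float64(0.0004))
```

View pics/c_w.png

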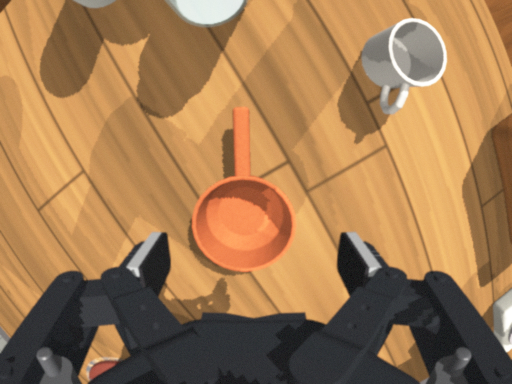

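The wrist view has the bowl centred at (243.5,222) and its stick running from (243,178) to (241,110), almost parallel to tool x. I'll check that against the top-camera estimate.

```bash
cat >> h.py <<'E'
def wproj(f,s,P):
    m=R.from_quat(s["tool_rot"]).as_matrix(); T=np.eye(4);T[:3,:3]=m;T[:3,3]=s["tcp_pos"]
    C=np.linalg.inv(T@f["mount"]); P=np.atleast_2d(P); c=(C@np.c_[P,np.ones(len(P))].T).T[:,:3]
    q=np.c_[c[:,0],-c[:,1],-c[:,2]]; K=f["camera_matrix"]
    rr=np.hypot(q[:,0],q[:,1]); th=np.arctan2(rr,q[:,2]); k=K[0,0]*th/rr
    return np.c_[k*q[:,0]+K[0,2],k*q[:,1]+K[1,2]]
def watz(f,s,u,v,z):
    K=f["camera_matrix"]; a=(u-K[0,2])/K[0,0]; b=(v-K[1,2])/K[1,1]; th=np.hypot(a,b)
    d=np.array([np.sin(th)*a/th,-np.sin(th)*b/th,-np.cos(th)])
    m=R.from_quat(s["tool_rot"]).as_matrix(); M=f["mount"]
    o=m@M[:3,3]+s["tcp_pos"]; d=m@M[:3,:3]@d
    return o+d*(z-o[2])/d[2]
E
python3 - <<'E'
from h import *
s=get_state(); f=optics.grab_frame("wrist")
e=watz(f,s,241,110,.05); r=watz(f,s,242.8,176,.05); L=watz(f,s,193,224,.055);Rr=watz(f,s,294.5,222,.055);Tp=watz(f,s,243,176,.055);B=watz(f,s,244,271,.055)
print(e,r,(L+Rr)/2,np.linalg.norm(L-Rr),(Tp+B)/2,np.linalg.norm(Tp-B))
d=e-r; print(np.degrees(np.arctan2(d[1],d[0])))
E
```

```text
[0.51394631 0.36237893 0.05      ] [0.47767968 0.29834091 0.05      ] [0.44963412 0.25055201 0.055     ] 0.11939158679115076 [0.4474463  0.24682856 0.055     ] 0.12190267713058078
60.475833239998295
```

```bash
python3 -m crank '[{"hand":85,"translation":[0.155,-0.045,0.3],"yaw":-0.001},{"hand":85,"translation":[0.155,-0.045,0.3],"yaw":-0.001},{"hand":85,"translation":[0.155,-0.045,0.6],"yaw":-0.001},{"hand":85,"translation":[0.155,-0.045,0.6],"yaw":-0.001},{"hand":85,"translation":[0.155,-0.045,0.75],"yaw":-0.001},{"hand":85,"translation":[0.155,-0.045,0.82],"yaw":-0.001},{"hand":85,"translation":[0.155,-0.045,0.835],"yaw":-0.001},{"hand":85,"translation":[0.155,-0.045,0.835],"yaw":-0.001}]'; python3 - <<'E'
from h import *
s=st(); f=optics.grab_frame("wrist"); cv2.imwrite("pics/d_w.png",f["img"][:,:,::-1])
E
```

```text
time_s: 3.65
tcp_pos: [0.5052, 0.3409, 0.0256]
tool_rot: [0.868, 0.497, 0.002, -0.0]
ft_force: [0.4, 0.9, 1.0]
width: 0.085
3.65 [0.5052 0.3409 0.0256] A 59.56 w 85.0 F [0.4 0.9 1. ] j [0.47 0.22 1.79 0.   1.12 1.  ]
```

View pics/d_w.png

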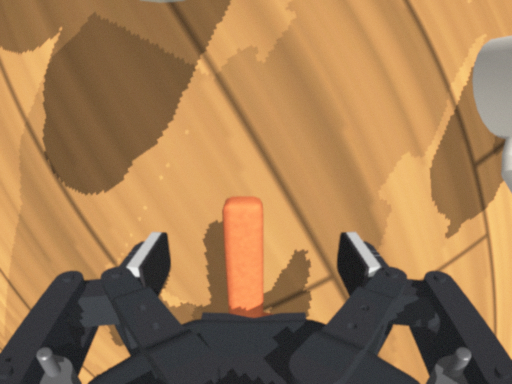

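The stick sits at column 243.5 and the jaw centre at 252, so I'll shift about 4 mm towards -y in the tool frame, then close.

```bash
python3 -m crank '[{"hand":85,"translation":[0,-0.014,0.008],"yaw":-0.001},{"hand":85,"translation":[0,-0.014,0.008],"yaw":-0.001},{"hand":0,"translation":[0,-0.014,0.008],"yaw":-0.001},{"hand":0,"translation":[0,-0.014,0.008],"yaw":-0.001},{"hand":0,"translation":[0,-0.014,0.008],"yaw":-0.001},{"hand":0,"translation":[0,-0.014,0.008],"yaw":-0.001},{"hand":0,"translation":[0,-0.014,0.008],"yaw":-0.001},{"hand":0,"translation":[0,-0.014,0.008],"yaw":-0.001},{"hand":0,"translation":[0,-0.014,0.008],"yaw":-0.001},{"hand":0,"translation":[0,-0.014,0.008],"yaw":-0.001}]'; python3 - <<'E'
from h import *
s=st(); f=optics.grab_frame("wrist"); cv2.imwrite("pics/e_w.png",f["img"][:,:,::-1])
E
```

```text
time_s: 4.7
tcp_pos: [0.5028, 0.3433, 0.0247]
tool_rot: [0.866, 0.499, 0.003, -0.0]
ft_force: [-1.3, 0.5, 0.8]
width: 0.0169
4.7 [0.5028 0.3433 0.0247] A 59.93 w 16.9 F [-1.3  0.5  0.8] j [0.48 0.22 1.8  0.   1.12 1.  ]
```

View pics/e_w.png

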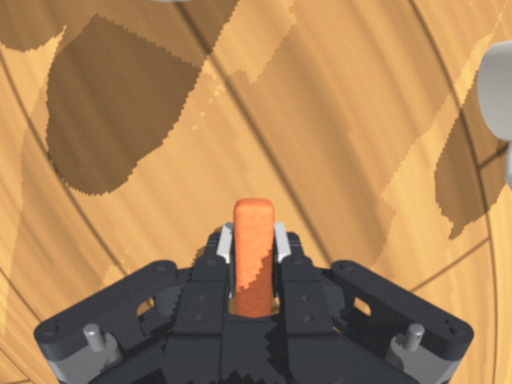

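Gripped, with the opening at 16.9 mm. Next I'll fit the dispenser pose with a wireframe overlay in both fixed views.

```bash
cat > fit.py <<'E'
from h import *
import pickle,sys
t,s=pickle.load(open("f0.pkl","rb"))
def W(p,P): 
    x,y,a=p; P=np.atleast_2d(P).astype(float)/1000; c,q=np.cos(a),np.sin(a)
    return np.c_[x+c*P[:,0]-q*P[:,1], y+q*P[:,0]+c*P[:,1], P[:,2]]
def over(f,box,sc,p,name,segs):
    x0,y0,x1,y1=box
    im=cv2.resize(f["img"][y0:y1,x0:x1,::-1],None,fx=sc,fy=sc,interpolation=cv2.INTER_CUBIC)
    for (a,b,c) in segs:
        q=((proj(f,W(p,[a,b]))+.5-[x0,y0])*sc).astype(int)
        cv2.line(im,tuple(map(int,q[0])),tuple(map(int,q[1])),c,1)
    cv2.imwrite("pics/"+name,im)
def boxs(x0,x1,y0,y1,z0,z1,c):
    o=[]
    for z in (z0,z1):
        v=[(x0,y0,z),(x1,y0,z),(x1,y1,z),(x0,y1,z)]
        o+=[(v[i],v[(i+1)%4],c) for i in range(4)]
    return o+[((x,y,z0),(x,y,z1),c) for x in (x0,x1) for y in (y0,y1)]
E
cat > o.py <<'E'
from fit import *
p=[float(v) for v in sys.argv[1:4]]
segs=boxs(-5,49,5.5,50.5,80,125,(255,255,0))+[((0,-150,150),(0,0,130),(0,255,0)),((-40,-150,150),(-40,-10,136),(0,255,0)),((40,-150,150),(40,-10,136),(0,255,0)),((-70,-200,0),(70,-200,0),(255,0,255))]
segs+=boxs(-138,-124,-23,27,88,148,(0,0,255))
over(t,(295,110,395,205),6,p,f"o{sys.argv[4]}t.png",segs); over(s,(260,200,360,300),6,p,f"o{sys.argv[4]}s.png",segs)
E
python3 o.py 0.66 -0.175 0.1 1
```

```text
(no output)
```

View pics/o1t.png

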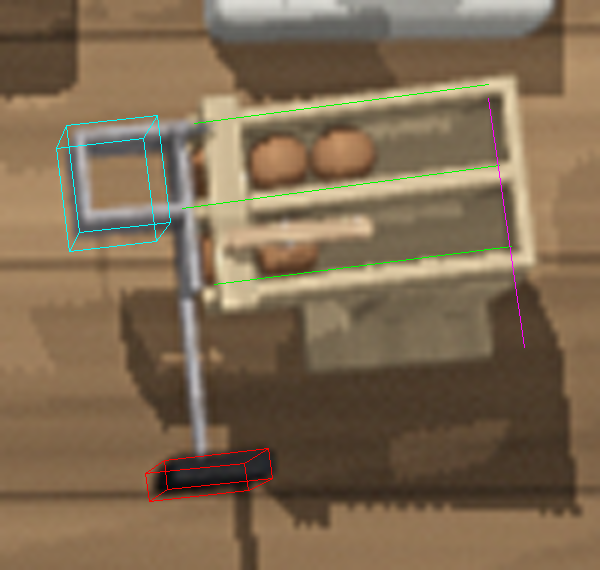

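View pics/o1s.png

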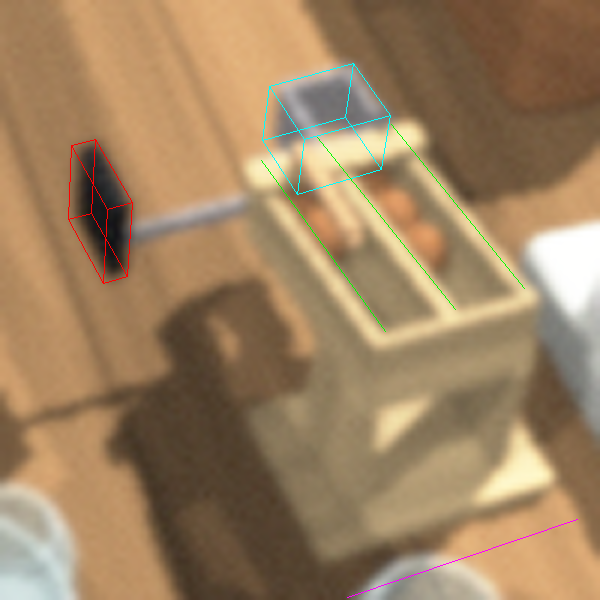

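```bash
sed -i 's/boxs(-5,49,5.5,50.5/boxs(-0.5,44.5,1,55/' o.py; python3 o.py 0.659 -0.183 0.115 2
```

```text
(no output)
```

View pics/o2t.png

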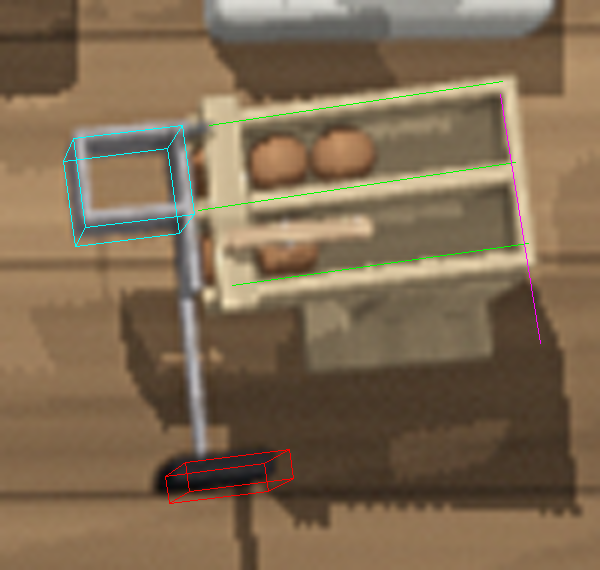

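View pics/o2s.png

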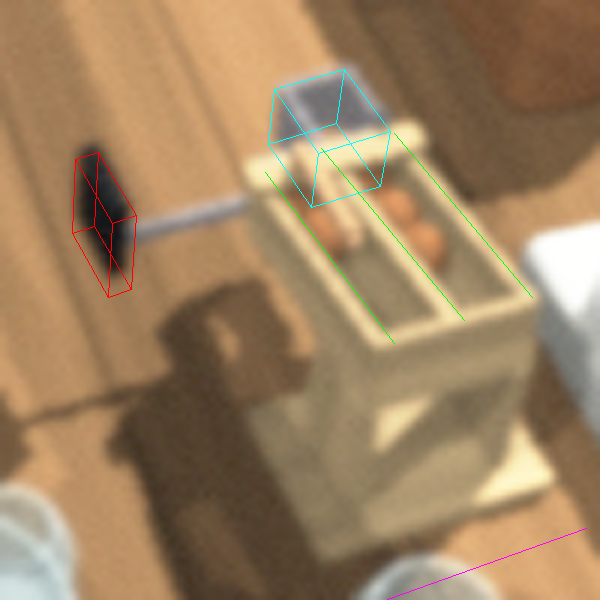

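```bash
python3 -m crank '[{"hand":0,"translation":[0,0,-0.2],"yaw":0},{"hand":0,"translation":[0,0,-0.4],"yaw":0},{"hand":0,"translation":[0,0,-0.4],"yaw":0},{"hand":0,"translation":[0,0,-0.4],"yaw":0}]'; python3 - <<'E'
from h import *
st(); print(plan([.67,.08,.125],95))
f=optics.grab_frame("side"); crop(f,190,130,310,220,6,"f_s.png")
E
```

```text
time_s: 5.15
tcp_pos: [0.5031, 0.3433, 0.1258]
tool_rot: [0.866, 0.499, 0.005, -0.0]
ft_force: [-0.8, -0.7, -4.8]
width: 0.0166
5.15 [0.5031 0.3433 0.1258] A 59.93 w 16.6 F [-0.8 -0.7 -4.8] j [0.48 0.1  1.75 0.   1.29 1.  ]
([-0.5769, 1.1056, 0.0031], np.float64(-0.0974))
```

View pics/f_s.png

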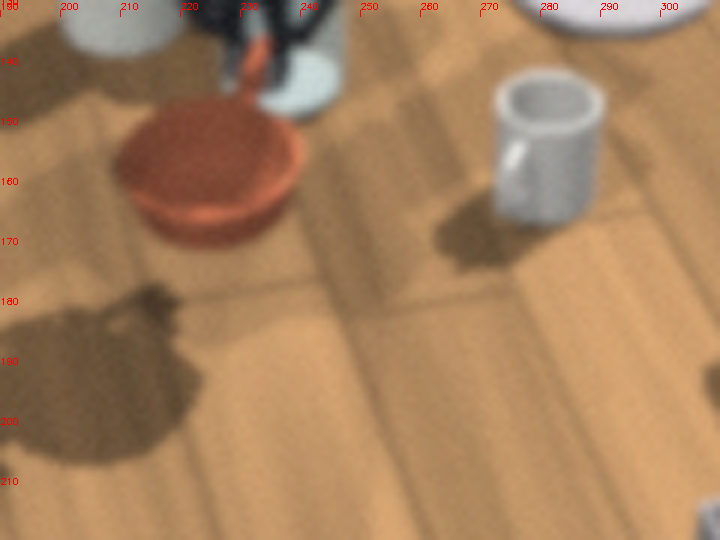

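```bash
python3 -m crank '[{"hand":0,"translation":[-0.05,0.1,0],"yaw":-0.01},{"hand":0,"translation":[-0.15,0.3,0],"yaw":-0.03},{"hand":0,"translation":[-0.25,0.48,0],"yaw":-0.045},{"hand":0,"translation":[-0.35,0.66,0],"yaw":-0.06},{"hand":0,"translation":[-0.43,0.83,0],"yaw":-0.075},{"hand":0,"translation":[-0.5,0.95,0],"yaw":-0.09},{"hand":0,"translation":[-0.52,1,0],"yaw":-0.097},{"hand":0,"translation":[-0.52,1,0],"yaw":-0.097},{"hand":0,"translation":[-0.52,1,0],"yaw":-0.097}]'; python3 - <<'E'
from h import *
s=st(); print(plan([.67,.06,.038],95))
f=optics.grab_frame("wrist"); cv2.imwrite("pics/g_w.png",f["img"][:,:,::-1])
f=optics.grab_frame("side"); crop(f,240,150,360,240,6,"g_s.png")
f=optics.grab_frame("top"); crop(f,220,80,345,205,5,"g_t.png")
E
```

```text
time_s: 6.1
tcp_pos: [0.6507, 0.1049, 0.1199]
tool_rot: [0.677, 0.736, 0.0, -0.002]
ft_force: [0.1, 0.3, -3.3]
width: 0.0169
6.1 [0.6507 0.1049 0.1199] A 94.77 w 16.9 F [ 0.1  0.3 -3.3] j [ 0.05  0.22  1.62  0.    1.3  -0.04]
([-0.1867, 0.0626, 0.3266], np.float64(-0.0006))
```

View pics/g_w.png

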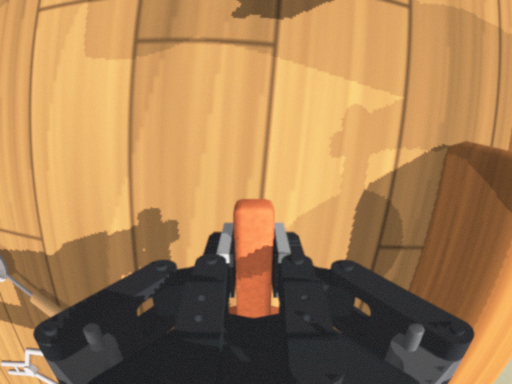

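View pics/g_s.png

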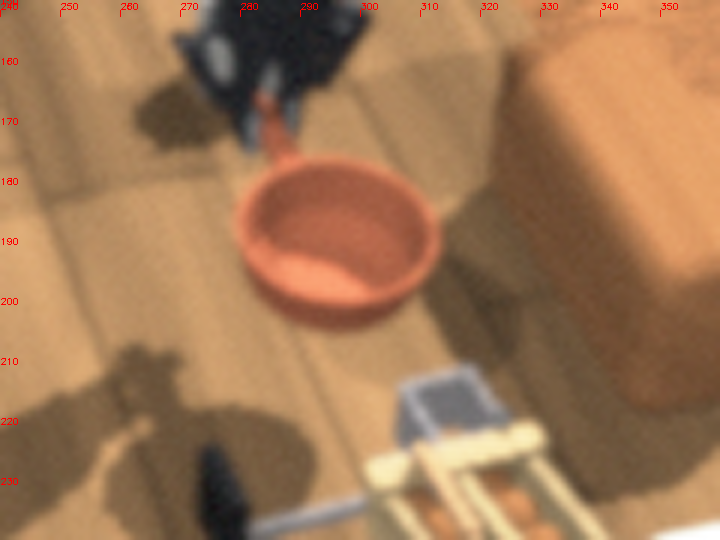

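View pics/g_t.png

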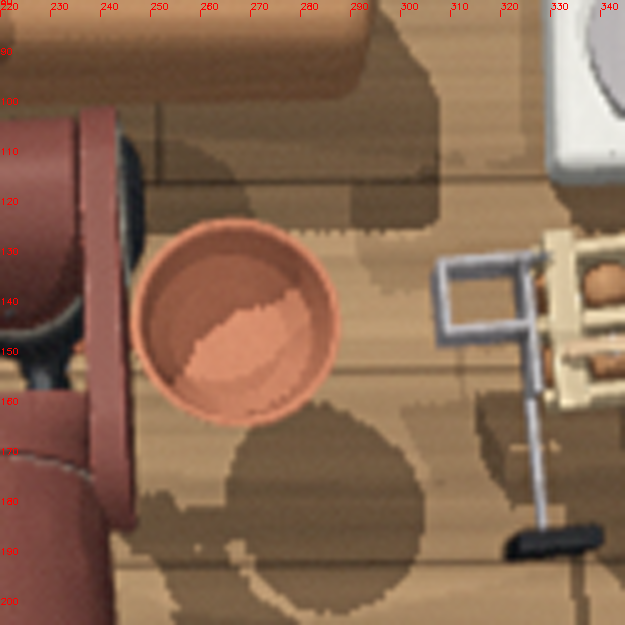

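```bash
python3 - <<'E'
from h import *
import pickle
t,s=pickle.load(open("f0.pkl","rb"))
th=np.linspace(0,2*np.pi,361)
for tilt in (0,.05,.1):
    # tilt about grip: far point lowers by r*tilt
    c0=np.array([.6507,.1049,.0199+.1+.0187]); hx=np.array([np.cos(np.radians(94.77)),np.sin(np.radians(94.77)),0]); sx=np.array([-hx[1],hx[0],0]); up=np.array([0,0,1.])
    hx2=hx*np.cos(tilt)+up*np.sin(tilt); up2=up*np.cos(tilt)-hx*np.sin(tilt)
    c0[2]=.1199+.0187-.0014  # handle centre
    o=c0-.112*hx2+(.055-.042)*up2
    P=o+.062*(np.cos(th)[:,None]*hx2+np.sin(th)[:,None]*sx)
    for f in (s,t):
        q=proj(f,P); print(tilt,q.min(0).round(1),q.max(0).round(1),end=' | ')
    print()
E
```

```text
0 [279.  175.3] [313.4 197.7] | 0 [246.3 122.4] [289.1 164.6] | 
0.05 [279. 176.] [313.2 199.6] | 0.05 [246.5 123. ] [289.1 164.9] | 
0.1 [279.  176.6] [313.1 201.4] | 0.1 [246.7 123.5] [288.9 165.2] |
```

```bash
python3 -m crank '[{"hand":0,"translation":[-0.03,0.02,0.1],"yaw":0},{"hand":0,"translation":[-0.1,0.06,0.22],"yaw":0},{"hand":0,"translation":[-0.16,0.063,0.3],"yaw":0},{"hand":0,"translation":[-0.18,0.063,0.32],"yaw":0},{"hand":0,"translation":[-0.18,0.063,0.32],"yaw":0}]'; python3 - <<'E'
from h import *
s=st(); print(plan([.67,-.0405,.04],95))
E
cat > sp.py <<'E'
from fit import *
from scipy.optimize import least_squares
# spout top corners by eye (crop coords/6 + offset -.5)
top=[((-.5,55,125),(75,132)),((-.5,1,125),(0,0))]
E
python3 o.py 0.662 -0.181 0.11 3; python3 - <<'E'
import cv2
a=cv2.imread('pics/o3t.png')[90:320,40:260]; cv2.imwrite('pics/o3tc.png',cv2.resize(a,None,fx=2.4,fy=2.4))
a=cv2.imread('pics/o3s.png')[40:240,230:440]; cv2.imwrite('pics/o3sc.png',cv2.resize(a,None,fx=2.4,fy=2.4))
E
```

```text
time_s: 6.75
tcp_pos: [0.6699, 0.0631, 0.0406]
tool_rot: [0.676, 0.737, 0.001, -0.002]
ft_force: [0.2, 0.1, -2.1]
width: 0.0167
6.75 [0.6699 0.0631 0.0406] A 94.9 w 16.7 F [ 0.2  0.1 -2.1] j [-0.02  0.34  1.62  0.    1.18 -0.1 ]
([-0.4131, -0.0349, 0.001], np.float64(-0.0003))
```

View pics/o3tc.png

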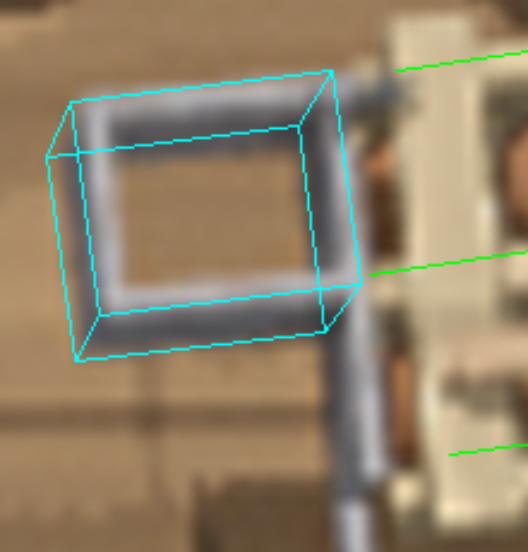

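View pics/o3sc.png

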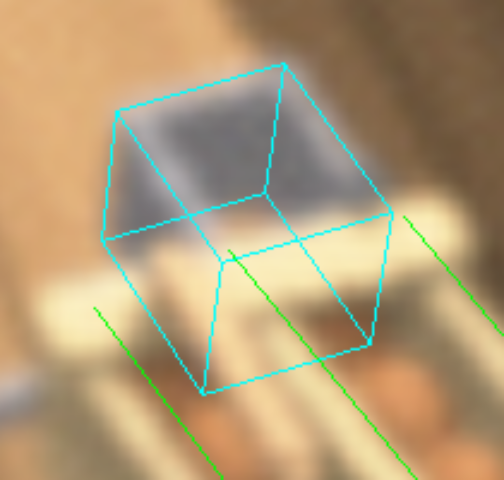

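```bash
python3 -m crank '[{"hand":0,"translation":[-0.08,-0.007,0],"yaw":0},{"hand":0,"translation":[-0.2,-0.015,0],"yaw":0},{"hand":0,"translation":[-0.3,-0.023,0],"yaw":0},{"hand":0,"translation":[-0.38,-0.03,0],"yaw":0},{"hand":0,"translation":[-0.413,-0.031,0],"yaw":0},{"hand":0,"translation":[-0.413,-0.031,0],"yaw":0},{"hand":0,"translation":[-0.413,-0.031,0.03],"yaw":0},{"hand":0,"translation":[-0.413,-0.031,0.045],"yaw":0}]'; python3 - <<'E'
from h import *
s=st(); 
f=optics.grab_frame("side"); crop(f,260,170,360,270,6,"h_s.png")
f=optics.grab_frame("top"); crop(f,260,100,360,200,6,"h_t.png")
E
```

```text
time_s: 7.55
tcp_pos: [0.6719, -0.0389, 0.0298]
tool_rot: [0.676, 0.737, 0.002, -0.001]
ft_force: [-0.4, 4.4, 5.5]
width: 0.0168
7.55 [ 0.6719 -0.0389  0.0298] A 94.99 w 16.8 F [-0.4  4.4  5.5] j [-0.17  0.35  1.63  0.    1.16 -0.26]
```

View pics/h_s.png

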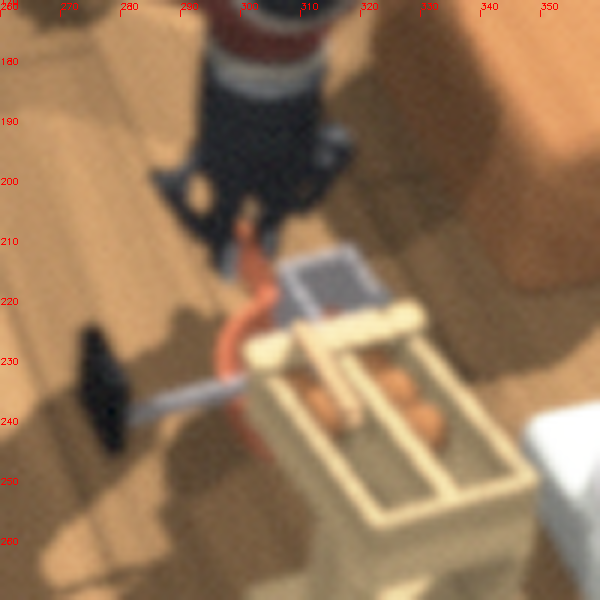

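View pics/h_t.png

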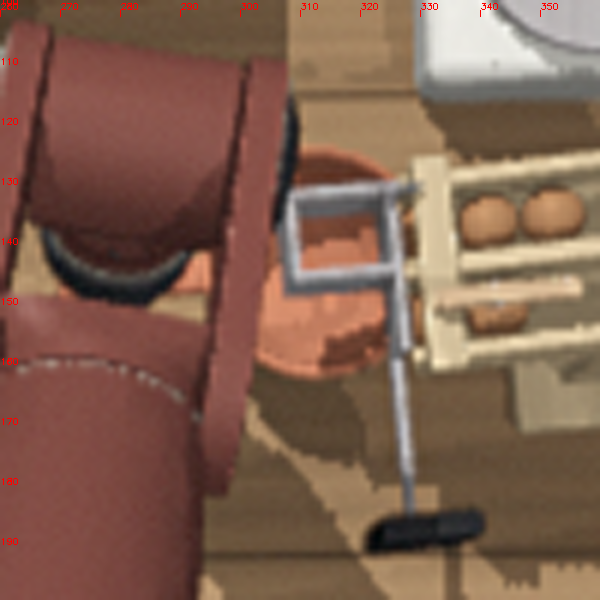

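```bash
python3 -m crank '[{"hand":0,"translation":[0,0,0.01],"yaw":0},{"hand":0,"translation":[0,0,0.018],"yaw":0},{"hand":25,"translation":[0,0,0.018],"yaw":0},{"hand":40,"translation":[0,0,0.018],"yaw":0},{"hand":50,"translation":[0,0,0.018],"yaw":0},{"hand":50,"translation":[0,0,0.018],"yaw":0},{"hand":50,"translation":[0,0,0.018],"yaw":0}]'; python3 - <<'E'
from h import *
s=st(); 
f=optics.grab_frame("wrist"); cv2.imwrite("pics/i_w.png",f["img"][:,:,::-1])
E
```

```text
time_s: 8.35
tcp_pos: [0.6715, -0.0392, 0.0247]
tool_rot: [0.676, 0.737, 0.001, -0.001]
ft_force: [0.4, -0.2, 0.5]
width: 0.05
8.35 [ 0.6715 -0.0392  0.0247] A 94.99 w 50.0 F [ 0.4 -0.2  0.5] j [-0.17  0.36  1.63  0.    1.16 -0.26]
```

View pics/i_w.png

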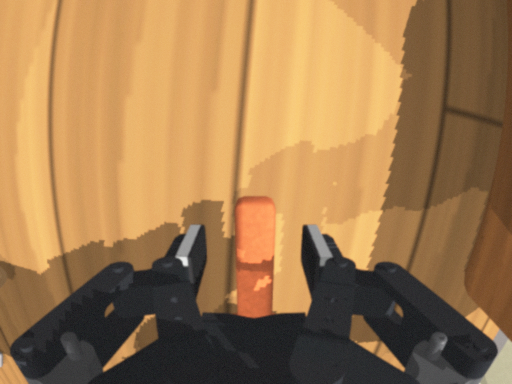

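```bash
python3 -m crank '[{"hand":60,"translation":[0,0,-0.15],"yaw":0},{"hand":70,"translation":[0,0,-0.35],"yaw":0},{"hand":85,"translation":[0,0,-0.55],"yaw":0},{"hand":85,"translation":[0,0,-0.75],"yaw":0},{"hand":85,"translation":[0,0,-0.95],"yaw":0},{"hand":85,"translation":[-0.2,-0.02,-1],"yaw":0},{"hand":85,"translation":[-0.4,-0.05,-1],"yaw":0},{"hand":85,"translation":[-0.6,-0.08,-1],"yaw":0},{"hand":85,"translation":[-0.7,-0.1,-1],"yaw":0},{"hand":85,"translation":[-0.7,-0.1,-1],"yaw":0}]'; python3 - <<'E'
from h import *
import pickle
s=st(); 
f=optics.grab_frame("wrist"); cv2.imwrite("pics/j_w.png",f["img"][:,:,::-1]); pickle.dump((f,s),open("w0.pkl","wb"))
E
```

```text
time_s: 9.4
tcp_pos: [0.661, -0.2206, 0.2738]
tool_rot: [0.677, 0.736, 0.001, -0.001]
ft_force: [0.2, 0.4, -0.8]
width: 0.085
9.4 [ 0.661  -0.2206  0.2738] A 94.7 w 85.0 F [ 0.2  0.4 -0.8] j [-0.43  0.2   1.38  0.    1.56 -0.51]
```

View pics/j_w.png

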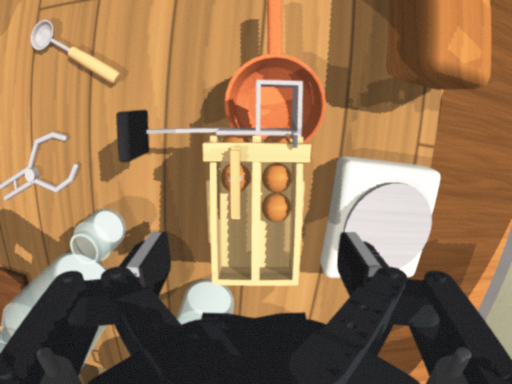

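Good view. It shows the bowl under the spout with centre ≈(275,98), the spout opening from x 256 to 302, the peg at column ≈235, the gate's far end/pointer near (295,135) and the black handle at (133,135). Zooming in.

```bash
python3 - <<'E'
from h import *
import pickle
f,s=pickle.load(open("w0.pkl","rb"))
crop(f,200,60,330,160,6,"k1.png"); crop(f,110,100,220,165,6,"k2.png")
E
```

```text
(no output)
```

View pics/k1.png

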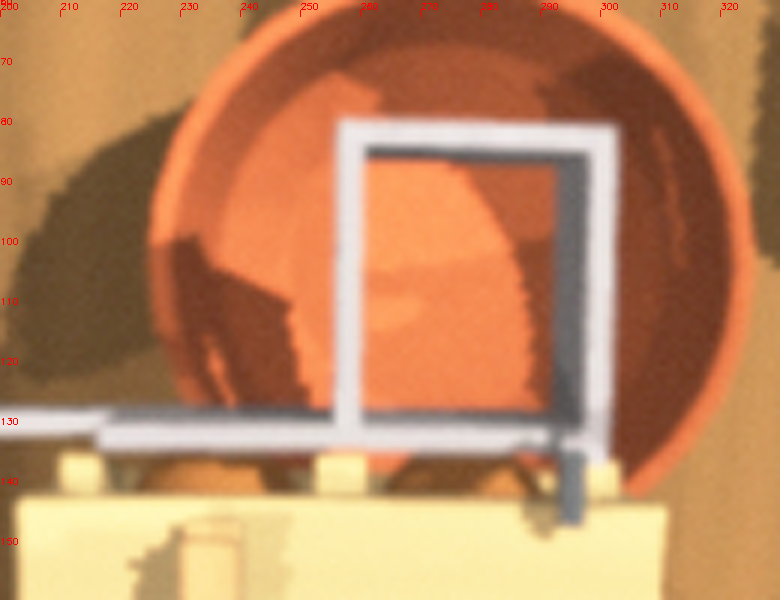

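View pics/k2.png

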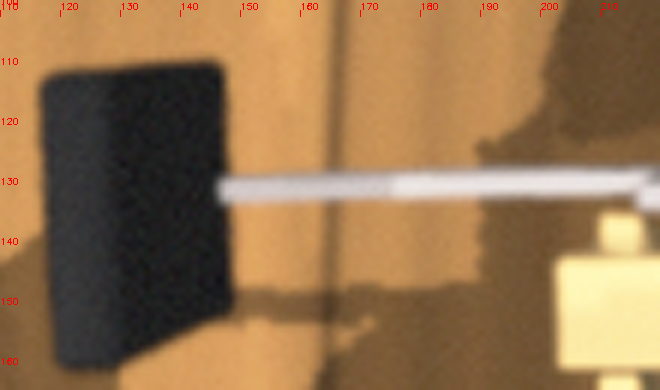

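```bash
python3 - <<'E'
from h import *
import pickle
f,s=pickle.load(open("w0.pkl","rb"))
g=lambda u,v,z: watz(f,s,u-.5+.0,v-.5,z)
pt=g(295.2,147,.142); 
for z in (.136,.142,.147):
    pl=g(230.2,149,z);pr=g(240.4,149,z); pg=(pl+pr)/2; print("peg",z,pg,np.linalg.norm(pl-pr)*1e3, "dist",np.linalg.norm(pt-pg)*1e3)
print("ptr",pt)
sc=[g(256,80,.125),g(303,81,.125),g(301.5,134,.125),g(256.2,132,.125)]
print(np.round(sc,4)); print("spout",np.mean(sc,0))
L=g(224.5,103,.055);Rr=g(325.3,103,.055);print("bowl",(L+Rr)/2,np.linalg.norm(L-Rr))
for n,u,v in [("hTL",117,112),("hTR",128,112),("hBL",119.5,161),("hBR",131,160)]: print(n,g(u,v,.148))
a=g(216,133.5,.13);b=g(290,133.5,.13);print("gate dir",np.arctan2(*(b-a)[[1,0]]))
a=g(202.5,142,.145);b=g(311,143.5,.145);print("lath dir",np.arctan2(*(b-a)[[1,0]]))
E
```

```text
peg 0.136 [ 0.6405765  -0.19537157  0.136     ] 9.707259512289813 dist 56.55170688728322
peg 0.142 [ 0.64089138 -0.19445911  0.142     ] 9.498897319565039 dist 55.803975252865655
peg 0.147 [ 0.64115378 -0.19369872  0.147     ] 9.325262158961188 dist 55.6821086733391
ptr [ 0.69629413 -0.18777939  0.142     ]
[[ 0.6547 -0.1278  0.125 ]
 [ 0.7001 -0.1242  0.125 ]
 [ 0.7037 -0.1764  0.125 ]
 [ 0.6591 -0.1786  0.125 ]]
spout [ 0.67941133 -0.151757    0.125     ]
bowl [ 0.68006922 -0.14662353  0.055     ] 0.12232723294946285
hTL [ 0.52425768 -0.16445027  0.148     ]
hTR [ 0.53620263 -0.16431358  0.148     ]
hBL [ 0.52732836 -0.21242154  0.148     ]
hBR [ 0.54005349 -0.21068734  0.148     ]
gate dir 0.08244208449491493
lath dir 0.06984941646967445
```

```bash
python3 - <<'E'
from h import *
import pickle
f,s=pickle.load(open("w0.pkl","rb"))
im=f["img"][:,:,::-1].copy(); th=np.linspace(0,2*np.pi,120)
im=cv2.resize(im[0:180,190:350],None,fx=5,fy=5,interpolation=cv2.INTER_CUBIC)
for c,col in (((.6813,-.1508),(255,0,0)),((.6795,-.1465),(0,255,0))):
    q=(wproj(f,s,np.c_[c[0]+.062*np.cos(th),c[1]+.062*np.sin(th),0*th+.055])-[189.5,-.5])*5
    cv2.polylines(im,[q.astype(np.int32)],True,col,1)
cv2.imwrite("pics/l.png",im[:,:800])
E
```

```text
(no output)
```

View pics/l.png

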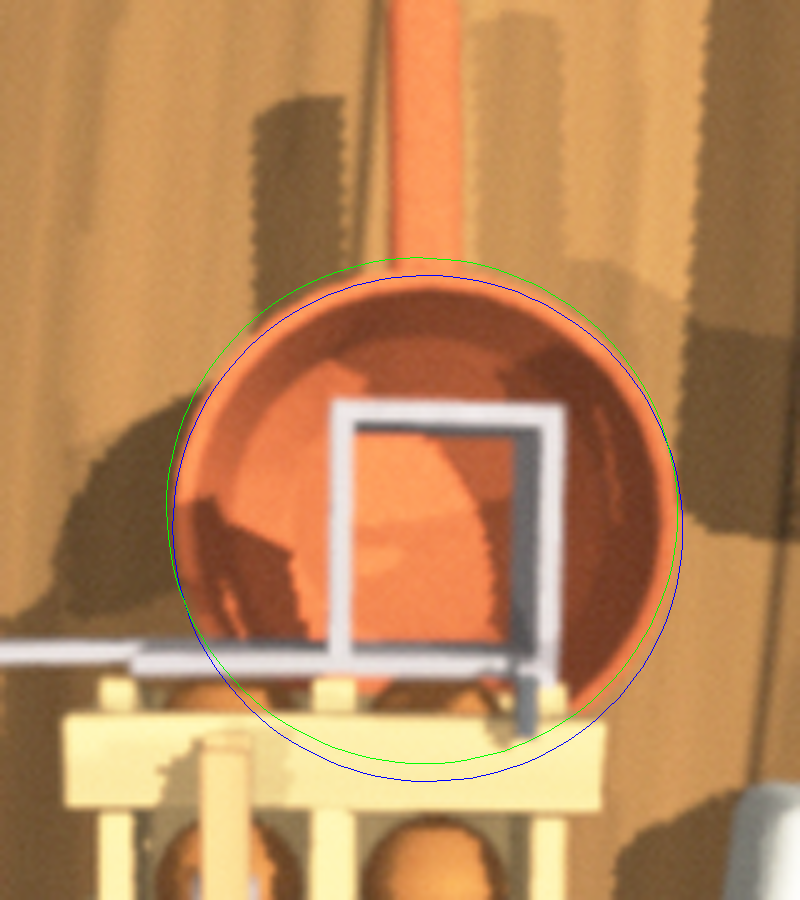

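```bash
python3 - <<'E'
from h import *
st(); print(plan([.5325,-.1875,.2],94.5)); print(plan([.5325,-.1875,.11],94.5))
E
```

```text
9.45 [ 0.6614 -0.2184  0.2739] A 94.82 w 85.3 F [ 0.   0.5 -0.5] j [-0.43  0.2   1.38  0.    1.56 -0.51]
([0.1654, -0.5035, 0.2964], np.float64(0.0009))
([0.164, -0.5033, 0.6564], np.float64(0.0009))
```

```bash
python3 -m crank '[{"hand":85,"translation":[0.05,-0.15,0],"yaw":0.001},{"hand":85,"translation":[0.11,-0.33,0.05],"yaw":0.001},{"hand":85,"translation":[0.16,-0.48,0.15],"yaw":0.001},{"hand":85,"translation":[0.165,-0.503,0.25],"yaw":0.001},{"hand":85,"translation":[0.165,-0.503,0.25],"yaw":0.001},{"hand":85,"translation":[0.165,-0.503,0.25],"yaw":0.001}]'; python3 - <<'E'
from h import *
s=st(); print(plan([.5325,-.1875,.11],94.5))
f=optics.grab_frame("wrist"); cv2.imwrite("pics/m_w.png",f["img"][:,:,::-1])
E
```

```text
time_s: 10.05
tcp_pos: [0.5331, -0.1868, 0.2121]
tool_rot: [0.679, 0.734, 0.001, -0.001]
ft_force: [0.2, 0.4, 0.9]
width: 0.0849
10.05 [ 0.5331 -0.1868  0.2121] A 94.52 w 84.9 F [0.2 0.4 0.9] j [-0.47 -0.08  1.77  0.    1.45 -0.55]
([-0.0042, -0.0026, 0.4083], np.float64(0.0001))
```

View pics/m_w.png

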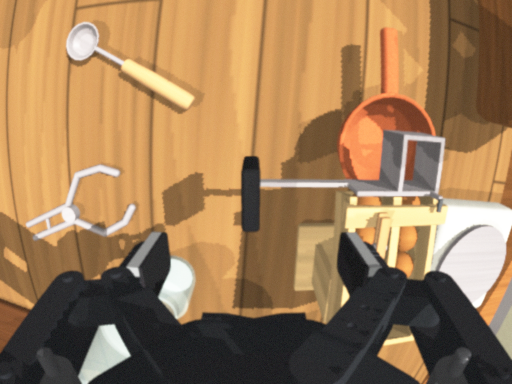

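The handle is centred at column 250.5 and the jaws at 253. Clearance on both sides is good, so I'll descend.

```bash
python3 -m crank '[{"hand":85,"translation":[-0.004,-0.006,0.1],"yaw":0},{"hand":85,"translation":[-0.004,-0.006,0.24],"yaw":0},{"hand":85,"translation":[-0.004,-0.006,0.35],"yaw":0},{"hand":85,"translation":[-0.004,-0.006,0.405],"yaw":0},{"hand":85,"translation":[-0.004,-0.006,0.408],"yaw":0},{"hand":85,"translation":[-0.004,-0.006,0.408],"yaw":0}]'; python3 - <<'E'
from h import *
s=st()
f=optics.grab_frame("wrist"); cv2.imwrite("pics/n_w.png",f["img"][:,:,::-1])
E
```

```text
time_s: 10.7
tcp_pos: [0.5342, -0.1887, 0.113]
tool_rot: [0.679, 0.735, 0.002, 0.001]
ft_force: [-0.3, 0.3, -0.8]
width: 0.0848
10.7 [ 0.5342 -0.1887  0.113 ] A 94.53 w 84.8 F [-0.3  0.3 -0.8] j [-0.47  0.02  1.86  0.    1.27 -0.55]
```

View pics/n_w.png

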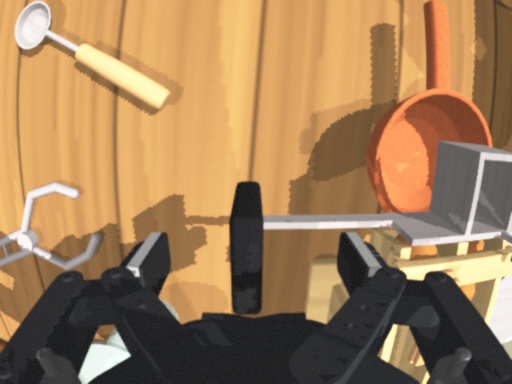

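```bash
python3 -m crank '[{"hand":85,"translation":[0,-0.014,0.01],"yaw":0},{"hand":60,"translation":[0,-0.014,0.01],"yaw":0},{"hand":30,"translation":[0,-0.014,0.01],"yaw":0},{"hand":0,"translation":[0,-0.014,0.01],"yaw":0},{"hand":0,"translation":[0,-0.014,0.01],"yaw":0},{"hand":0,"translation":[0,-0.014,0.01],"yaw":0},{"hand":0,"translation":[0,-0.014,0.01],"yaw":0},{"hand":0,"translation":[0,-0.014,0.01],"yaw":0}]'; python3 - <<'E'
from h import *
s=st()
f=optics.grab_frame("wrist"); cv2.imwrite("pics/p_w.png",f["img"][:,:,::-1])
f=optics.grab_frame("top"); crop(f,260,110,385,205,6,"p_t.png")
E
```

```text
time_s: 11.55
tcp_pos: [0.531, -0.1892, 0.1112]
tool_rot: [0.679, 0.734, 0.002, 0.001]
ft_force: [1.8, -0.1, 1.0]
width: 0.0134
11.55 [ 0.531  -0.1892  0.1112] A 94.5 w 13.4 F [ 1.8 -0.1  1. ] j [-0.48  0.01  1.86  0.    1.26 -0.56]
```

View pics/p_w.png

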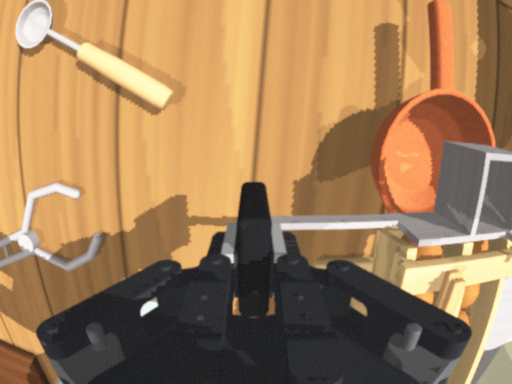

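View pics/p_t.png

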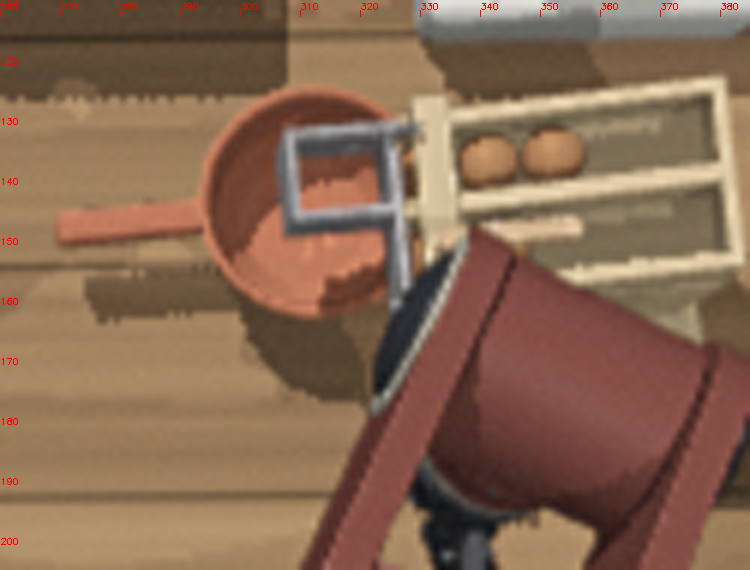

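```bash
python3 -m crank '[{"hand":0,"translation":[0,-0.03,0],"yaw":0},{"hand":0,"translation":[0,-0.07,0],"yaw":0},{"hand":0,"translation":[0,-0.11,0],"yaw":0},{"hand":0,"translation":[0,-0.15,0],"yaw":0},{"hand":0,"translation":[0,-0.18,0],"yaw":0},{"hand":0,"translation":[0,-0.205,0],"yaw":0},{"hand":0,"translation":[0,-0.215,0],"yaw":0},{"hand":0,"translation":[0,-0.215,0],"yaw":0},{"hand":0,"translation":[0,-0.215,0],"yaw":0},{"hand":0,"translation":[0,-0.215,0],"yaw":0}]'; python3 - <<'E'
from h import *
import pickle
s=st()
f=optics.grab_frame("wrist"); cv2.imwrite("pics/q_w.png",f["img"][:,:,::-1]); pickle.dump((f,s),open("w1.pkl","wb"))
f=optics.grab_frame("top"); crop(f,260,110,385,205,6,"q_t.png"); g=optics.grab_frame("side"); crop(g,260,200,360,300,6,"q_s.png")
pickle.dump((f,g),open("f1.pkl","wb"))
E
```

```text
time_s: 12.65
tcp_pos: [0.4774, -0.1931, 0.1112]
tool_rot: [0.679, 0.734, 0.003, 0.002]
ft_force: [6.3, 1.4, -0.4]
width: 0.0134
12.65 [ 0.4774 -0.1931  0.1112] A 94.49 w 13.4 F [ 6.3  1.4 -0.4] j [-0.53 -0.11  1.98  0.01  1.27 -0.61]
```

View pics/q_w.png

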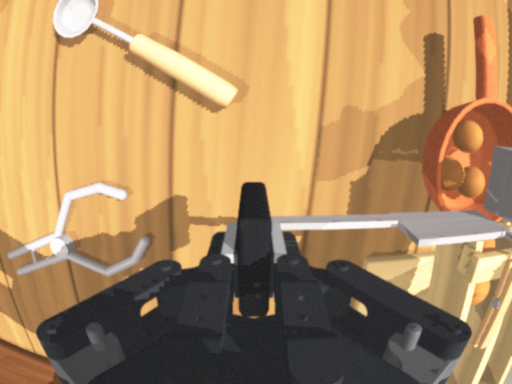

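View pics/q_t.png

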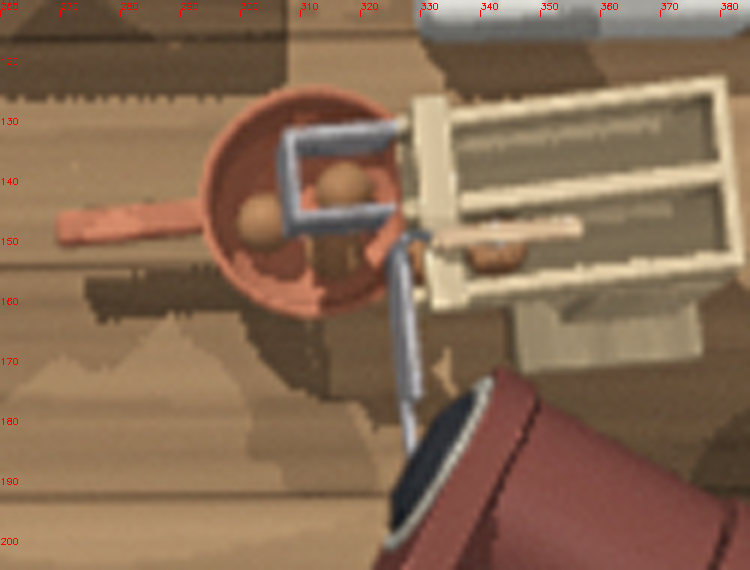

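View pics/q_s.png

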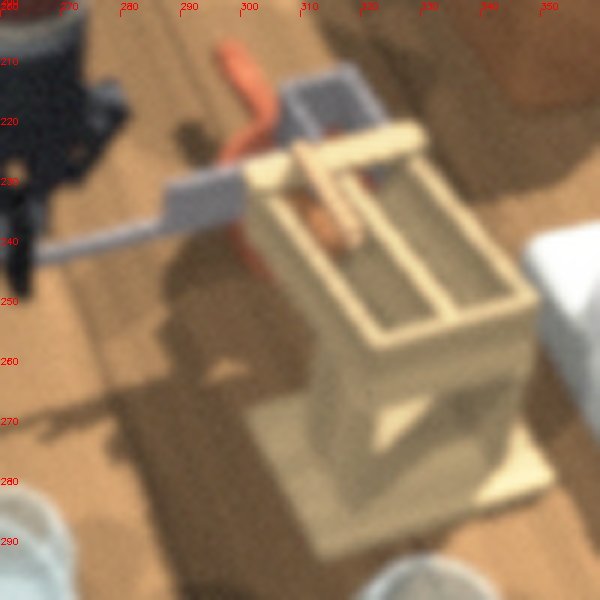

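Three walnuts are in the bowl, and the far lane is empty. Now I'll check the pointer against the peg.

```bash
python3 - <<'E'
from h import *
import pickle
f,s=pickle.load(open("w1.pkl","rb")); t,g=pickle.load(open("f1.pkl","rb"))
crop(f,412,205,512,300,7,"r_w.png"); crop(t,320,140,360,165,18,"r_t.png")
E
```

```text
(no output)
```

View pics/r_w.png

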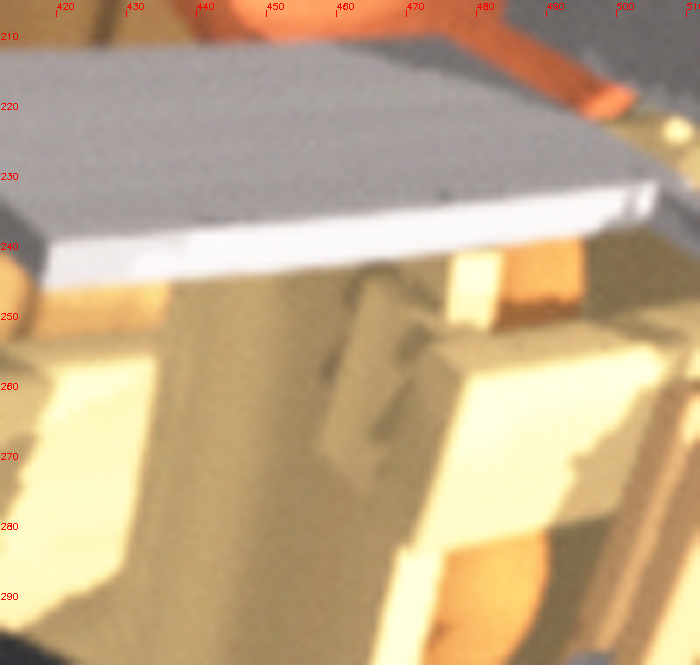

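View pics/r_t.png

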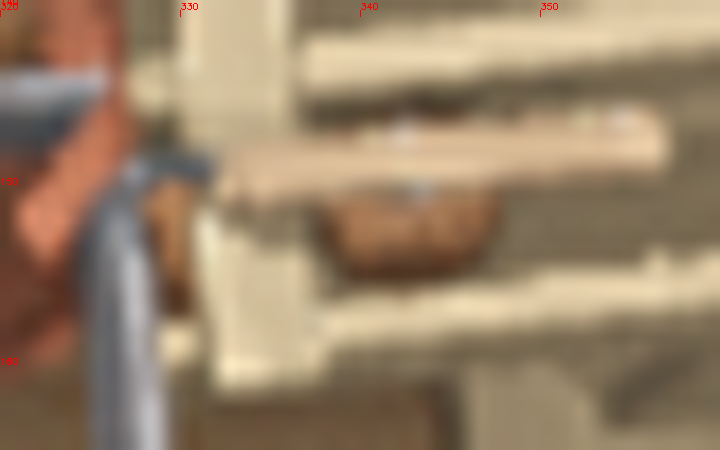

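Both estimates agree that about 1.8–2 mm remains: the top view puts the pointer row at 149.2 against an extrapolated peg line at ~149.7–149.85, and the wrist measurement gave 55.7 mm needed with 53.8 mm pulled.

```bash
python3 -m crank '[{"hand":0,"translation":[0,-0.004,0],"yaw":0},{"hand":0,"translation":[0,-0.008,0],"yaw":0},{"hand":0,"translation":[0,-0.008,0],"yaw":0},{"hand":0,"translation":[0,-0.008,0],"yaw":0},{"hand":0,"translation":[0,-0.008,0],"yaw":0}]'; python3 - <<'E'
from h import *
import pickle
s=st()
a=R.from_euler('z',.0785).apply([1,0,0]); print("pulled",(np.array([.531,-.1892,.1112])-s["tcp_pos"])@a)
F=[optics.grab_frame("top")["img"].astype(float) for _ in range(6)]
f=optics.grab_frame("top"); f["img"]=np.mean(F,0).astype(np.uint8); crop(f,320,140,360,165,18,"t_t.png")
im=f["img"].astype(int)
for c in (328,329,330,331): print("ptr",c,im[144:156,c].sum(1).tolist())
for c in (334,338,342,346,350,354): print("peg",c,im[141:156,c].sum(1).tolist())
g=optics.grab_frame("side"); crop(g,285,205,335,245,14,"t_s.png"); crop(f,260,110,385,205,6,"t_t2.png")
st()
E
```

```text
time_s: 13.3
tcp_pos: [0.4752, -0.1933, 0.1112]
tool_rot: [0.679, 0.734, 0.003, 0.003]
ft_force: [7.3, 0.6, -0.2]
width: 0.0135
13.3 [ 0.4752 -0.1933  0.1112] A 94.49 w 13.5 F [ 7.3  0.6 -0.2] j [-0.53 -0.12  1.98  0.01  1.27 -0.61]
pulled 0.05590888333535841
ptr 328 [542, 546, 352, 239, 254, 294, 288, 329, 363, 280, 304, 350]
ptr 329 [499, 492, 333, 250, 261, 288, 302, 378, 386, 349, 314, 232]
ptr 330 [561, 541, 480, 437, 373, 326, 318, 367, 375, 385, 353, 319]
ptr 331 [566, 568, 524, 512, 505, 401, 425, 424, 496, 615, 593, 551]
peg 334 [557, 553, 550, 556, 555, 510, 493, 527, 552, 546, 402, 354, 411, 536, 557]
peg 338 [351, 578, 607, 531, 319, 230, 370, 527, 559, 476, 346, 239, 204, 237, 304]
peg 342 [463, 587, 606, 440, 237, 303, 565, 567, 577, 395, 358, 375, 298, 201, 188]
peg 346 [566, 602, 564, 351, 240, 346, 520, 550, 554, 403, 332, 300, 230, 209, 327]
peg 350 [583, 603, 462, 274, 294, 423, 526, 548, 467, 327, 305, 313, 304, 339, 546]
peg 354 [601, 562, 377, 293, 357, 557, 562, 569, 388, 294, 310, 313, 304, 343, 570]
13.7 [ 0.4752 -0.1933  0.1112] A 94.48 w 13.3 F [ 6.3  1.  -2. ] j [-0.53 -0.12  1.98  0.01  1.27 -0.61]
```

View pics/t_t.png

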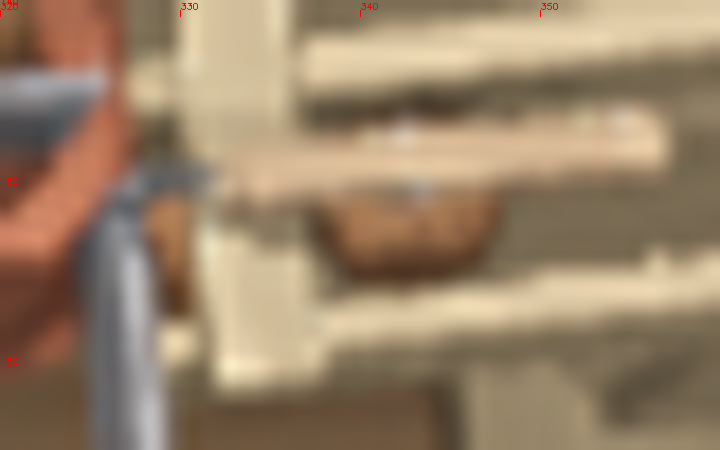

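View pics/t_t2.png

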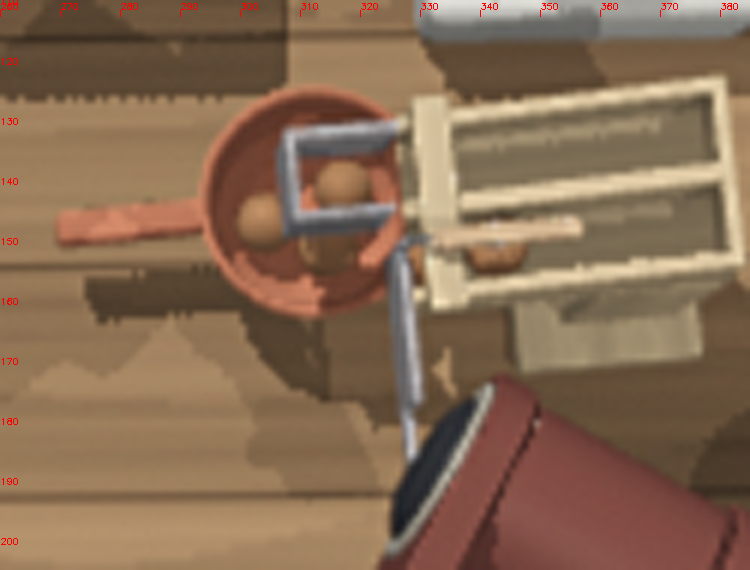

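View pics/t_s.png

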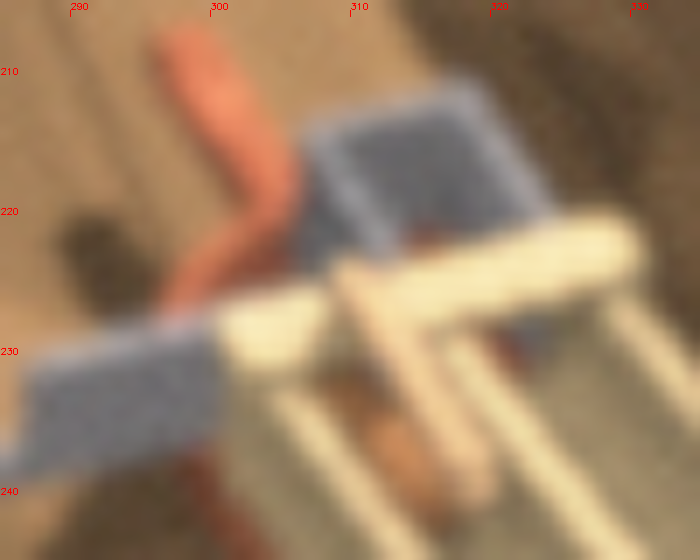

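Pointer and peg line both sit at row ≈149.7–149.9 in the top view. The pull is 55.9 mm against 55.7 mm measured. Three nuts are in the bowl and both near-lane nuts are held back.

```bash
python3 - <<'E'
from h import *
from cell import sign_off
print(sign_off()); st()
E
```

```text
the job is handed in; nothing more can be done
None
the job is handed in; nothing more can be done
```

The job is handed in. I stood the bowl under the spout and let go of it. Then I gripped the slide by its handle and pulled it out to the peg, and the arm is still holding it there. The clock read about 13.7 s of the 48 s allowed.

- **Bowl:** it stands at about (0.680, -0.150) m. I measured the spout at about (0.679, -0.152) m, so they agree to about 2 mm. In the last pictures the bowl had not moved.
- **Pull:** the slide is out 55.9 mm, against the 55.7 mm I had measured from pointer to peg. In the top view the pointer and the peg's middle line agree to about 0.2 px, which is under 1 mm; the camera calibration itself is good to about 2 mm. The spring pulls back on the gripper with about 6–7 N.
- **Walnuts:** three are in the bowl, the far lane is empty, and the two in the near lane stayed behind the gate.
- **Bystanders:** I kept clear of the jars, lifter, mug and spoon, but did not measure their positions afterwards.
- **Check that disagreed:** the bowl hung tilted by about 0.05 rad while carried and touched the shelf with one edge first. It settled upright once I let go.
- **Checks not made:** at the final pull I judged the mark from the top view and the pull distance only. In the side view the peg hides the pointer, and I took no wrist picture at that point.

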